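Catch the falling lid of a disc player and lay it shut

TASK

Close the disc player: with a finger behind its standing lid, tip the lid over towards the front of the player, then catch it from below on the outside of the fingers about half-way down, hold it still there for a moment, and lower it under control until it is fully shut, with no slam and no fast drop at the end. Never take the lid between the fingers and do not force it; leave everything else on the bench where it is, and finish clear of the player.

Things in the scene. Friction and masses are not known exactly. Their poses are not given: they have to be found in the camera images.
- player: top-loading disc player, a black plastic box fixed to the bench, 165 (x) x 230 (y) x 75 mm tall; origin at the centre of its underside, x points to its rear (the hinge side, roughly to the robot's right), -x to its front (roughly to the left), where the lid falls; z up
- lid_hinge (a point): middle of the lid's hinge line, which runs along the player's y axis, 77.5 mm behind the player's origin and 75.5 mm above the bench; it does not move, its axes are the player's. The hinge is damped, so from 1.25 rad the tipped lid falls shut in about 2 to 4 s, slowly at first, and would arrive at 0.7 to 1.1 rad/s: a slam (near the end 0.45 rad/s is already too fast)
- lid_tab (a point): middle of the outer edge of the lid's grey finger tab (90 mm wide, 26 mm long, 8 mm thick), on the lid's inner face (underside when shut), 186 mm from the hinge line. Axes move with the lid: x from here to the hinge, y along the hinge, z out of the outer face (up when shut). Shut, the tab sticks out 26 mm past the player's front, 75.5 mm above the bench, with open space below
- lid_panel (a point): centre of the inner face of the lid's panel, 80 mm from the hinge line. The lid is a flat black panel 160 mm long from the hinge, 230 mm wide and 8 mm thick (the thickness lies on the outer side of this face), with the tab at the middle of its free edge. Axes as for the tab
- lid (a joint): lid angle in rad: 0 fully shut (level), 1.57 upright, stop at 1.78. It starts at 1.60 to 1.70 and stays by light hinge friction, or leans back to the stop if pushed. Tipped forward it starts to fall by itself somewhere between 1.40 and 1.32. Mass 0.22 to 0.31 kg; at rest on a finger at the tab it bears about 0.2 N at 1.2, 0.6 N at 0.8 and 0.9 N near shut
- jar: small closed glass jar with a steel cap, 48 mm across, 60 mm tall; bystander; origin at the centre of its underside
- spool: grey plastic spool standing on end, 52 mm across, 42 mm tall; bystander; origin at the centre of its underside
- screwdriver: screwdriver lying on the mat; bystander; origin under its middle, its length along x
- roller: thin white roller shaft with a rubber sleeve, 144 mm long, 16 mm thick, lying; bystander; origin under its middle, its length along x
- board: green circuit board, 85 x 55 mm, up to 15 mm tall, lying flat; bystander; origin at the centre of its underside
- bracket: bent aluminium bracket, 90 x 50 mm with one 36 mm upright edge; bystander; origin at the centre of its underside
- hub: flat white plastic ring, 60 mm across, 14 mm tall; bystander; origin at the centre of its underside

How it is judged:
By the outcome, as a careful person would: the job done as asked, in the order asked, and still so for the second after the job is handed in, with the robot touching nothing.
It also fails if it takes over 67 s, if anything falls off the work surface, if the arm or the gripper's body presses on something with over 40 N, if the wrist force passes 120 N, or if a joint passes its speed limit or range.

ROBOT

A 6-joint arm with a two-finger parallel gripper is mounted at the origin on the work surface. World frame = base frame: x ahead of the robot, y to its left, z up, the work surface at z = 0. Lengths are in m, angles in rad, forces in N, time in s.
With the tool pointing down it reaches from about 0.325 to 0.85 m from the base axis. Payload 15.5 kg.
Tool frame: the origin (TCP) lies midway between the tips of the shut fingers; the grasp point (between the pads) lies arm.pinch_z behind it (arm.pinch_z is the distance from the TCP to the grasp point, in m); z points along the fingers, y is the line along which they close (so a half turn about z gives the same grasp; the last joint's range is limited). The gripper opens to 91 mm and grips with 3 to 60 N. Pads are 32 mm wide; open, the fingers measure 118 mm over their backs; the gripper's body (76 mm by 178 mm) begins 60 mm behind the grasp point.
Start: joints at [1.175, 0.494, 1.345, -0, 1.302, -0.096], TCP at [0.185, 0.597, 0.214] pointing down, gripper open.
Joint ranges: [-2.91, 2.91], [-0.82, 2.16], [0.22, 2.67], [-1.22, 4.37], [0.12, 2.79], [-3.08, 3.08]. Speed limits (rad/s): [1.89, 1.89, 2.57, 3.01, 3.01, 3.01].

INTERFACE

Orientations are given as a unit quaternion [x, y, z, w].
In Python, from rig import telemetry, optics, arm gives the robot as it stands.
- The arm moves only by the tool send_rows, never from a script. Its argument "series" is one flat list of numbers, 7 for each row, row after row: the turn, a rotation vector about the tool's x, y, z each as a share of 60 degrees, from -1 to 1, then the shift along the tool's x, y, z each as a share of 1000 mm, from -1 to 1, then the opening, from -1 (shut) to 1 (fully open). A call has 1 to 5 rows; each row is the pose to reach, as a shift and turn from the pose commanded when the call began, along the tool's axes at that moment; what a row does not reach only later rows make up. A row lasts 1/12 s, in which the tool goes at most 41.7 mm and 7.16 degrees, less where a joint would pass 70% of its speed; a pose out of reach is approached as far as the arm can. A call with a number of a shift or a turn outside -1 to 1 is refused whole. A call with a gripper value outside its range is refused whole. The fingers move at their own pace and stop on an object; "squeeze" is the grip in N (left out, the last holds). Time passes only in rows, so rows that repeat a pose let the fingers close. It gives the time, the measured TCP pose, the force, the opening and the grip force at its end, in the units of the state.
- telemetry.get_state(): the state, without advancing time (a new reading comes with each control period).
- optics.grab_frame(name): name is "side" or "top" or "wrist"; returns a dict with "color" (420x560x3 uint8, blue, green, red), "K" (3x3 intrinsics, pixels), "R" (3x3) and "t" (3): a world point X has camera coordinates R X + t; the wrist camera has in their place "mount" (4x4, takes a point from camera to tool coordinates, whose origin is the TCP and whose axes are the flange's). Camera axes: x right, y down, z forward; pixel columns grow to the right and rows downward; lengths in m; the calibration is good to about 2 mm. A picture is of the moment at which its call begins: read the wrist's pose just before it. There is no depth.
- arm.sign_off(): hands the job in; it is judged then, once.
The state is a dict: "time_s": time; "joints": joint angles; "qvel": joint speeds; "tau": joint torques, N m; "tool_pos": TCP position; "tcp_rot": TCP orientation; "contact_force": force on the tool from outside, world axes, zero at the start; "torque": the same for the moment, N m; "finger_gap": opening from 0.0 (shut) to 1.0 (fully open); "gripper_force": force on a finger pad.
Only numpy, scipy, OpenCV 4.12 (cv2) and the standard library are available. Lean on these libraries where they do the work, as an engineer would, in place of code of your own. Each camera call takes 0.05 s, during which the arm holds its last target. There are 200 camera calls.

## Working session

There is one attempt and no reset: what is moved stays moved. The work goes in short steps, Python scripts to look and compute and a tool call to move; the robot and the scene stay as the last step left them, time stands still between calls to the robot, and variables do not carry over. Pictures are saved under pics/ and viewed, at most 13 in all, crops included, and the job is handed in when it is done.

Besides the shell and the picture viewer there is one more tool, called in YAML: its name, and indented under it one key for each argument. send_rows: Moves the arm, as the interface text tells. Shift numbers are shares of 1000 mm and turn numbers shares of 60 degrees, none past 1 either way. Its arguments: {"type":"object","properties":{"series":{"type":"array"},"squeeze":{"type":"number"}},"required":["series"]}

```bash
mkdir -p pics; ls
python3 - <<'E'
from rig import telemetry, optics, arm
import cv2
s=telemetry.get_state()
for k in s: print(k,s[k])
print(arm.pinch_z)
for n in("side","top"):
    f=optics.grab_frame(n); cv2.imwrite(f"pics/{n}0.png",f["color"]); print(n,f["K"],f["R"],f["t"])
E
```

```text
pics
time_s 0.0
joints [ 1.17452042e+00  4.94176465e-01  1.34617527e+00 -1.49174362e-05
  1.30250071e+00 -9.55060379e-02]
qvel [ 8.09055308e-04 -2.59553709e-05 -8.32129363e-04 -8.48956097e-04
 -1.55957631e-03 -5.52007318e-04]
tau [-2.19563080e-03 -8.78835154e+01 -3.81864774e+01  7.08516617e-02
  5.33099135e-02 -8.27172767e-05]
tool_pos [0.18500758 0.59656462 0.2133275 ]
tcp_rot [ 1.49816746e-01  9.88713581e-01 -6.12695605e-04 -1.46354317e-04]
contact_force [-0.79104065 -0.61103191  0.24834475]
torque [0.0058085  0.06894493 0.07741839]
gripper_force 0.0
finger_gap 0.9970701530936301
0.0188
side [[513.89337238   0.         285.12878091]
 [  0.         513.89337238 211.30816274]
 [  0.           0.           1.        ]] [[ 0.96149049  0.2745503  -0.01257685]
 [ 0.20040456 -0.73167384 -0.65153005]
 [-0.18807993  0.62391948 -0.75851857]] [-0.59146524 -0.07866186  1.22077358]
top [[447.10126266   0.         275.99567959]
 [  0.         447.10126266 212.58289308]
 [  0.           0.           1.        ]] [[ 0.00394767 -0.99998924 -0.00243743]
 [-0.98483977 -0.00346513 -0.17343187]
 [ 0.17342156  0.00308513 -0.98484285]] [0.00146086 0.61222133 0.99867035]
```

View pics/side0.png

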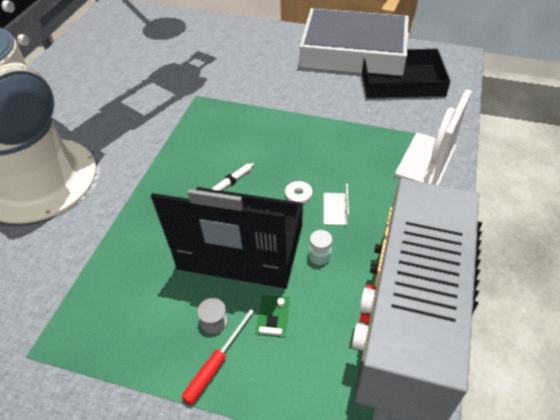

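View pics/top0.png

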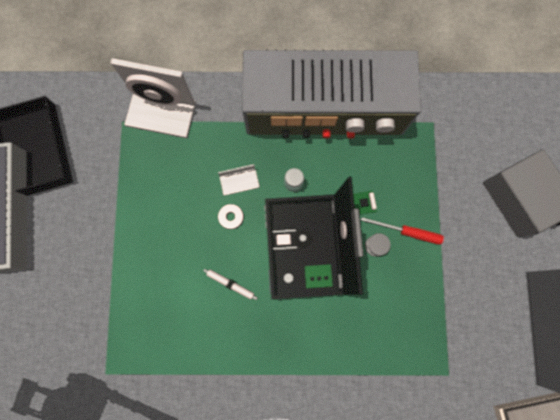

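The side view shows the black lid standing, with its tab at (215,200). The spool, at (212,315), the board and the screwdriver are behind the lid. In the top view the player box spans cols 267–358 and rows 197–298, with the front edge at col ~268 and the lid on the right. I'll enlarge it for the corners.

Run:
```python
import cv2
a=cv2.imread("pics/top0.png")[170:310,220:400]
a=cv2.convertScaleAbs(a,alpha=1.8,beta=20)
cv2.imwrite("pics/topc.png",cv2.resize(a,None,fx=4.2,fy=4.2,interpolation=cv2.INTER_CUBIC))
```

```text
(no output)
```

View pics/topc.png

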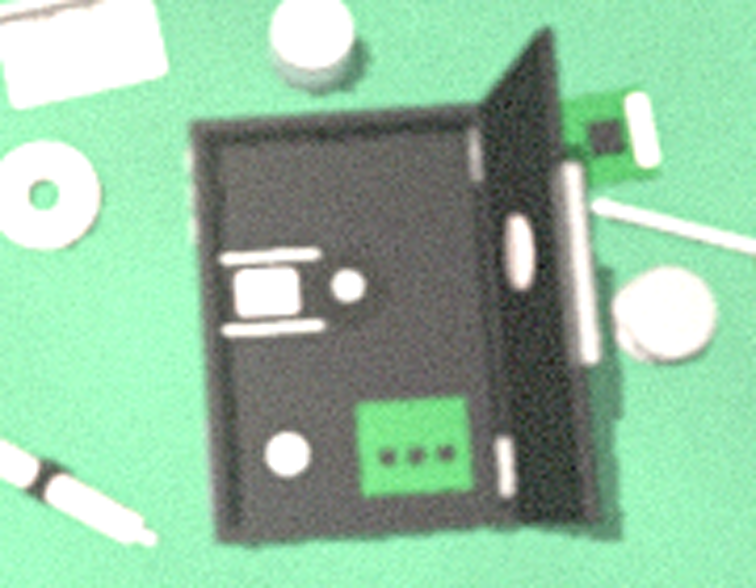

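```bash
cat > h.py <<'E'
import numpy as np
from scipy.spatial.transform import Rotation as Ro
TOP=(np.array([[447.10126,0,275.99568],[0,447.10126,212.58289],[0,0,1]]),np.array([[.00394767,-.99998924,-.00243743],[-.98483977,-.00346513,-.17343187],[.17342156,.00308513,-.98484285]]),np.array([.00146086,.61222133,.99867035]))
SIDE=(np.array([[513.89337,0,285.12878],[0,513.89337,211.30816],[0,0,1]]),np.array([[.96149049,.2745503,-.01257685],[.20040456,-.73167384,-.65153005],[-.18807993,.62391948,-.75851857]]),np.array([-.59146524,-.07866186,1.22077358]))
def proj(c,X):
    p=c[0]@(c[1]@X+c[2]); return p[:2]/p[2]
def ray(c,uv,z):
    o=-c[1].T@c[2]; d=c[1].T@np.linalg.solve(c[0],[*uv,1]); return o+d*(z-o[2])/d[2]
def lid(th,r,y,n=0): # player frame
    c,s=np.cos(th),np.sin(th); return np.array([.0775-r*c+n*s,y,.0755+r*s+n*c])
def world(p,X):
    c,s=np.cos(p[2]),np.sin(p[2]); return np.array([p[0]+c*X[0]-s*X[1],p[1]+s*X[0]+c*X[1],X[2]])
E
python3 - <<'E'
from h import *
from scipy.optimize import least_squares
P=lambda a,b:(220+a/4.2,170+b/4.2)
obs=[(TOP,P(192,122),lambda t:np.array([-.0825,.115,.075])),
(TOP,P(218,541),lambda t:np.array([-.0825,-.115,.075])),
(TOP,P(550,30),lambda t:lid(t,.16,.115,.004)),
(TOP,P(595,522),lambda t:lid(t,.16,-.115,.004)),
(TOP,P(572,161),lambda t:lid(t,.186,.045,-.004)),
(TOP,P(591,362),lambda t:lid(t,.186,-.045,-.004)),
(SIDE,(302,202),lambda t:lid(t,.16,.115,.004)),
(SIDE,(157,194),lambda t:lid(t,.16,-.115,.004)),
(SIDE,(217,200),lambda t:lid(t,.186,0,-.004)),
]
f=lambda p:np.concatenate([proj(c,world(p,X(p[3])))-uv for c,uv,X in obs])
r=least_squares(f,[.45,-.05,-1.5,1.65],loss='soft_l1'); print(r.x,r.fun.reshape(-1,2).round(1))
for n,uv,z in(("spool",(378,243),.042),("jar",(294,178),.06),("drvtip",(361,220),.008),("drvend",(442,239),.03),("board",(367,202),.01)):
    print(n,ray(TOP,uv,z).round(3))
for y in(-.045,0,.045): print(world(r.x,lid(r.x[3],.186,y)).round(3), world(r.x,lid(0,.186,y)).round(3))
E
```

```text
[ 0.53410307 -0.0617038  -1.4959042   1.63131698] [[ -0.7  -1. ]
 [  0.    0. ]
 [ -0.1  -2. ]
 [  1.4  -0.7]
 [ -2.7  -0.6]
 [ -2.3  -0.7]
 [-19.1  12.4]
 [ -8.3   0.4]
 [ -3.3  -9.6]]
spool [ 0.543 -0.236  0.042]
jar [ 0.694 -0.039  0.06 ]
drvtip [ 0.603 -0.204  0.008]
drvend [ 0.554 -0.391  0.03 ]
board [ 0.647 -0.22   0.01 ]
[ 0.496 -0.154  0.261] [0.481 0.043 0.076]
[ 0.541 -0.15   0.261] [0.526 0.046 0.076]
[ 0.586 -0.147  0.261] [0.571 0.05  0.076]
```

Run:
```python
import cv2
a=cv2.imread("pics/side0.png")[175:295,145:315]
a=cv2.convertScaleAbs(a,alpha=2.2,beta=25)
cv2.imwrite("pics/sidec.png",cv2.resize(a,None,fx=4.5,fy=4.5,interpolation=cv2.INTER_CUBIC))
```

```text
(no output)
```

View pics/sidec.png

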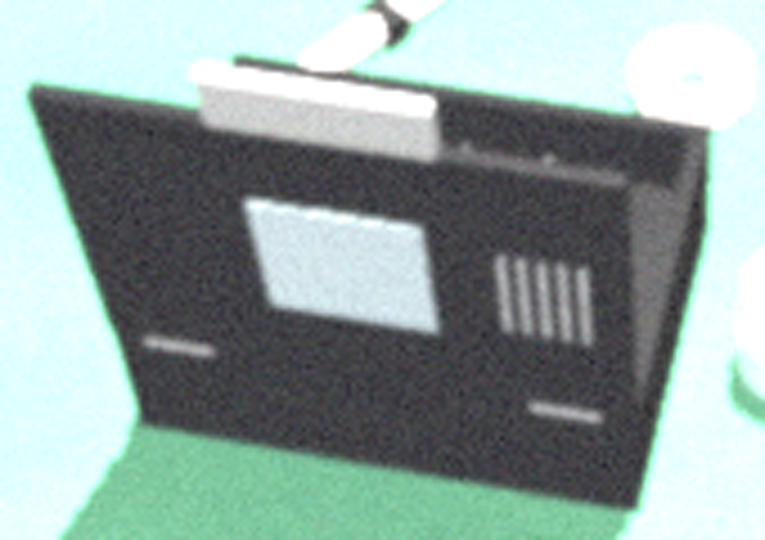

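Run:
```python
from h import *
from scipy.optimize import least_squares
P=lambda a,b:(220+a/4.2,170+b/4.2)
Q=lambda a,b:(145+a/4.5,175+b/4.5)
obs=[(TOP,P(192,122),lambda t:np.array([-.0825,.115,.075])),
(TOP,P(218,541),lambda t:np.array([-.0825,-.115,.075])),
(TOP,P(550,30),lambda t:lid(t,.16,.115,.004)),
(TOP,P(595,522),lambda t:lid(t,.16,-.115,.004)),
(TOP,P(572,161),lambda t:lid(t,.186,.045,-.004)),
(TOP,P(591,362),lambda t:lid(t,.186,-.045,-.004)),
(SIDE,Q(630,185),lambda t:lid(t,.16,.115,.008)),
(SIDE,Q(33,97),lambda t:lid(t,.16,-.115,.008)),
(SIDE,Q(318,83),lambda t:lid(t,.186,0,-.004)),
(SIDE,Q(705,128),lambda t:np.array([-.0825,.115,.075])),
(SIDE,Q(238,60),lambda t:np.array([-.0825,-.115,.075])),
(SIDE,Q(635,508),lambda t:np.array([.0825,.115,0])),
(SIDE,Q(142,422),lambda t:np.array([.0825,-.115,0])),
]
f=lambda p:np.concatenate([proj(c,world(p,X(p[3])))-uv for c,uv,X in obs])
r=least_squares(f,[.53,-.06,-1.5,1.65],loss='soft_l1'); print(r.x,r.fun.reshape(-1,2).round(1).tolist())
p=r.x
for y in(-.045,0,.045): print(world(p,lid(p[3],.186,y)).round(3), world(p,lid(0,.186,y)).round(3))
print("hinge",world(p,[.0775,0,.0755]),"spool",ray(SIDE,(212,306),.042).round(3),ray(TOP,(378,243),.042).round(3))
```

```text
[ 0.53522673 -0.06158333 -1.49917898  1.63684138] [[-0.6, -1.6], [-0.2, -0.6], [0.5, -2.4], [1.6, -1.2], [-2.1, -1.0], [-1.9, -1.2], [-2.3, 0.9], [-4.2, -0.0], [-1.6, -2.5], [0.3, -1.6], [-2.2, -2.2], [-0.0, 0.6], [-1.1, 0.6]]
[ 0.497 -0.154  0.261] [0.483 0.043 0.076]
[ 0.542 -0.151  0.261] [0.527 0.047 0.076]
[ 0.587 -0.148  0.261] [0.572 0.05  0.076]
hinge [ 0.54077233 -0.13888467  0.0755    ] spool [ 0.543 -0.233  0.042] [ 0.543 -0.236  0.042]
```

```bash
cat >> h.py <<'E'
PL=(.5352,-.0616,-1.4992)
def R_tool(a):
    c,s=np.cos(PL[2]),np.sin(PL[2]); px=np.array([c,s,0]); py=np.array([-s,c,0]); z=np.array([0,0,1.])
    u=np.sin(a)*px+np.cos(a)*z; d=np.cos(a)*px-np.sin(a)*z
    return Ro.from_matrix(np.c_[-u,py,d])
def plan(p0,R0,p1,R1,n): # n calls: turn shares, shift shares of each call's end
    w=(R0.inv()*R1).as_rotvec()/n; dp=(np.array(p1)-p0)/n; R=R0
    for i in range(n):
        print("turn",(w/np.radians(60)).round(3),"shift",R.inv().apply(dp).round(3)); R=R*Ro.from_rotvec(w)
def local(X):
    c,s=np.cos(PL[2]),np.sin(PL[2]); d=np.array(X)-[PL[0],PL[1],0]; return np.array([c*d[0]+s*d[1],-s*d[0]+c*d[1],X[2]])
E
python3 - <<'E'
from h import *
from rig import telemetry,arm
print([x for x in dir(arm) if x[0]!='_'])
s=telemetry.get_state()
plan(s["tool_pos"],Ro.from_quat(s["tcp_rot"]),world(PL,[-.12,0,.35]),R_tool(np.radians(55)),4)
print(world(PL,[-.12,0,.35]))
E
```

```text
['IKError', 'pinch_z', 'sign_off']
turn [ 0.087 -0.128  0.277] shift [-0.121 -0.103 -0.034]
turn [ 0.087 -0.128  0.277] shift [-0.149 -0.066 -0.008]
turn [ 0.087 -0.128  0.277] shift [-0.161 -0.02   0.017]
turn [ 0.087 -0.128  0.277] shift [-0.156  0.029  0.038]
[0.52661578 0.05809257 0.35      ]
```

send_rows:
  series: [0.017,-0.026,0.055,-0.024,-0.021,-0.007,-1,0.035,-0.051,0.11,-0.048,-0.041,-0.014,-1,0.052,-0.077,0.166,-0.073,-0.062,-0.02,-1,0.07,-0.102,0.222,-0.097,-0.082,-0.027,-1,0.087,-0.128,0.277,-0.121,-0.103,-0.034,-1]
  squeeze: 10

```text
time_s: 0.52
tool_pos: [0.2707, 0.4613, 0.248]
tcp_rot: [0.292, 0.953, -0.056, 0.06]
contact_force: [-0.4, 1.0, 0.4]
finger_gap: 0.662
gripper_force: 0.0
```

send_rows:
  series: [0.017,-0.026,0.055,-0.03,-0.013,-0.002,-1,0.035,-0.051,0.11,-0.06,-0.026,-0.003,-1,0.052,-0.077,0.166,-0.09,-0.04,-0.005,-1,0.07,-0.102,0.222,-0.12,-0.053,-0.006,-1,0.087,-0.128,0.277,-0.149,-0.066,-0.008,-1]

```text
time_s: 0.93
tool_pos: [0.3559, 0.3262, 0.2822]
tcp_rot: [0.424, 0.891, -0.109, 0.117]
contact_force: [0.3, 0.3, -0.3]
finger_gap: 0.301
gripper_force: 0.0
```

send_rows:
  series: [0.017,-0.026,0.055,-0.032,-0.004,0.003,-1,0.035,-0.051,0.11,-0.064,-0.008,0.007,-1,0.052,-0.077,0.166,-0.097,-0.012,0.01,-1,0.07,-0.102,0.222,-0.129,-0.016,0.014,-1,0.087,-0.128,0.277,-0.161,-0.02,0.017,-1]

```text
time_s: 1.35
tool_pos: [0.4412, 0.1915, 0.3162]
tcp_rot: [0.545, 0.805, -0.159, 0.171]
contact_force: [1.0, 0.7, 0.5]
finger_gap: 0.005
gripper_force: 0.0
```

send_rows:
  series: [0.017,-0.026,0.055,-0.031,0.006,0.008,-1,0.035,-0.051,0.11,-0.062,0.012,0.015,-1,0.052,-0.077,0.166,-0.094,0.017,0.023,-1,0.07,-0.102,0.222,-0.125,0.023,0.03,-1,0.087,-0.128,0.277,-0.156,0.029,0.038,-1]

```text
time_s: 1.77
tool_pos: [0.5266, 0.0568, 0.3503]
tcp_rot: [0.651, 0.696, -0.205, 0.221]
contact_force: [-0.4, -0.3, 0.3]
finger_gap: 0.007
gripper_force: 0.0
```

Run:
```python
from h import *
from rig import telemetry,optics
import cv2
s=telemetry.get_state(); R=Ro.from_quat(s["tcp_rot"]); p=s["tool_pos"]
print(s["joints"].round(2),local(p).round(4),np.degrees((R.inv()*R_tool(np.radians(55))).as_rotvec()).round(2))
print("low test",R.inv().apply(world(PL,[-.15,0,.05])-p).round(3))
print("behind",R.inv().apply(world(PL,[.06,0,.33])-p).round(3))
f=optics.grab_frame("wrist"); print(f["mount"].round(3).tolist())
g=optics.grab_frame("side")
a=g["color"][90:300,110:340]; a=cv2.convertScaleAbs(a,alpha=1.8,beta=20)
b=cv2.resize(f["color"],(400,300)); a=cv2.resize(a,None,fx=1.74,fy=1.43)
cv2.imwrite("pics/w1.png",np.hstack([a,cv2.convertScaleAbs(b,alpha=1.5)]))
```

```text
[ 0.36  0.36  1.37 -0.58  1.61  0.33] [-1.187e-01 -1.000e-04  3.503e-01] [-0.02  0.09 -0.25]
low test [ 0.198 -0.001  0.228]
behind [-0.135  0.001  0.119]
[[0.0, -0.972, -0.234, 0.066], [1.0, 0.0, -0.0, 0.0], [0.0, -0.234, 0.972, -0.171], [0.0, 0.0, 0.0, 1.0]]
```

View pics/w1.png

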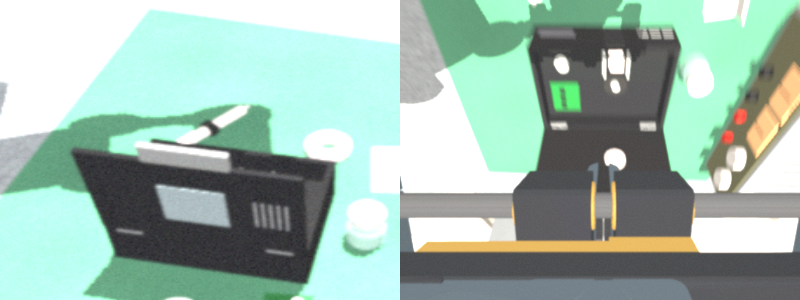

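send_rows:
  series: [0,0,0,0.02,0,0.023,-1,0,0,0,0.04,0,0.046,-1,0,0,0,0.06,0,0.069,-1,0,0,0,0.08,0,0.092,-1,0,0,0,0.1,0,0.115,-1]

```text
time_s: 2.28
tool_pos: [0.5246, 0.0745, 0.1969]
tcp_rot: [0.65, 0.698, -0.204, 0.22]
contact_force: [0.8, 0.1, 0.5]
finger_gap: 0.002
gripper_force: 0.0
```

send_rows:
  series: [0,0,0,0.02,0,0.023,-1,0,0,0,0.04,0,0.046,-1,0,0,0,0.06,0,0.069,-1,0,0,0,0.08,0,0.092,-1,0,0,0,0.098,0,0.113,-1]

```text
time_s: 2.7
tool_pos: [0.5236, 0.09, 0.0478]
tcp_rot: [0.65, 0.698, -0.205, 0.22]
contact_force: [0.3, 0.6, -0.2]
finger_gap: 0.009
gripper_force: 0.0
```

Run:
```python
from h import *
from rig import telemetry,optics
import cv2
s=telemetry.get_state(); R=Ro.from_quat(s["tcp_rot"]); p=s["tool_pos"]
print(s["joints"].round(2),local(p).round(4),np.degrees((R.inv()*R_tool(np.radians(55))).as_rotvec()).round(2),s["contact_force"])
g=optics.grab_frame("side"); cv2.imwrite("pics/s2.png",g["color"])
a=g["color"][60:290,140:330]
cv2.imwrite("pics/s2c.png",cv2.resize(cv2.convertScaleAbs(a,alpha=1.6,beta=15),None,fx=2.5,fy=2.5))
```

```text
[ 0.42  0.74  1.64 -0.65  1.09  0.75] [-0.152  -0.0007  0.0478] [ 0.02 -0.01 -0.03] [ 0.34789664  0.56834545 -0.21804761]
```

View pics/s2c.png

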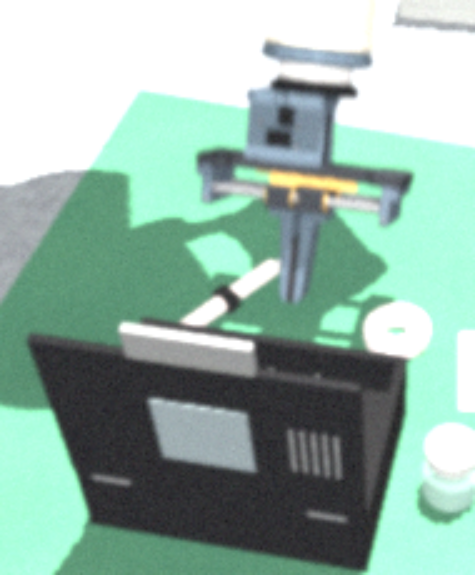

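The low pose is reachable, and the crop shows shut slim fingers in front of the player, clear of the roller and the hub. Next I'll go over the lid and behind it.

send_rows:
  series: [0,0,0,-0.02,0,-0.024,-1,0,0,0,-0.041,0,-0.047,-1,0,0,0,-0.061,0,-0.071,-1,0,0,0,-0.082,0,-0.095,-1,0,0,0,-0.102,0,-0.118,-1]

```text
time_s: 3.17
tool_pos: [0.5247, 0.0737, 0.2073]
tcp_rot: [0.65, 0.698, -0.204, 0.22]
contact_force: [0.7, 0.1, -0.3]
finger_gap: 0.008
gripper_force: 0.0
```

send_rows:
  series: [0,0,0,-0.02,0,-0.024,-1,0,0,0,-0.041,0,-0.047,-1,0,0,0,-0.061,0,-0.071,-1,0,0,0,-0.082,0,-0.095,-1,0,0,0,-0.103,0,-0.119,-1]

```text
time_s: 3.58
tool_pos: [0.5251, 0.0576, 0.3638]
tcp_rot: [0.65, 0.698, -0.204, 0.22]
contact_force: [0.9, 0.0, -0.5]
finger_gap: 0.004
gripper_force: 0.0
```

send_rows:
  series: [0,0,0,-0.033,0,0.023,-1,0,0,0,-0.066,0,0.046,-1,0,0,0,-0.098,0,0.069,-1,0,0,0,-0.131,0,0.092,-1,0,0,0,-0.164,0,0.115,-1]

```text
time_s: 4.0
tool_pos: [0.5395, -0.1436, 0.3622]
tcp_rot: [0.65, 0.698, -0.204, 0.221]
contact_force: [0.5, -0.1, 0.8]
finger_gap: 0.007
gripper_force: 0.0
```

```bash
cat > st.py <<'E'
from h import *
from rig import telemetry
s=telemetry.get_state(); R=Ro.from_quat(s["tcp_rot"]); p=s["tool_pos"]
print(s["time_s"],s["joints"].round(2),local(p).round(4),np.degrees((R.inv()*R_tool(np.radians(55))).as_rotvec()).round(2),s["contact_force"].round(2))
E
python3 st.py
```

```text
4.0 [-0.    0.28  1.46 -0.62  1.39  0.04] [ 0.0821 -0.0016  0.3622] [ 0.09 -0.   -0.04] [ 0.55 -0.11  0.79]
```

send_rows:
  series: [0,0,0,0.003,0,0.023,-1,0,0,0,0.006,0,0.047,-1,0,0,0,0.009,0,0.07,-1,0,0,0,0.012,0,0.094,-1,0,0,0,0.014,0,0.117,-1]

```text
time_s: 4.42
tool_pos: [0.5438, -0.1979, 0.2572]
tcp_rot: [0.65, 0.698, -0.204, 0.22]
contact_force: [1.0, -0.4, -1.0]
finger_gap: 0.003
gripper_force: 0.0
```

```bash
python3 st.py
python3 - <<'E'
from rig import optics
import cv2
g=optics.grab_frame("side"); cv2.imwrite("pics/s3.png",g["color"])
a=g["color"][60:290,140:330]
cv2.imwrite("pics/s3c.png",cv2.resize(cv2.convertScaleAbs(a,alpha=1.6,beta=15),None,fx=2.5,fy=2.5))
E
```

```text
4.4167 [-0.11  0.38  1.61 -0.67  1.13  0.11] [ 0.1366 -0.0012  0.2572] [ 0.06 -0.01 -0.08] [ 1.01 -0.41 -0.95]
```

View pics/s3c.png

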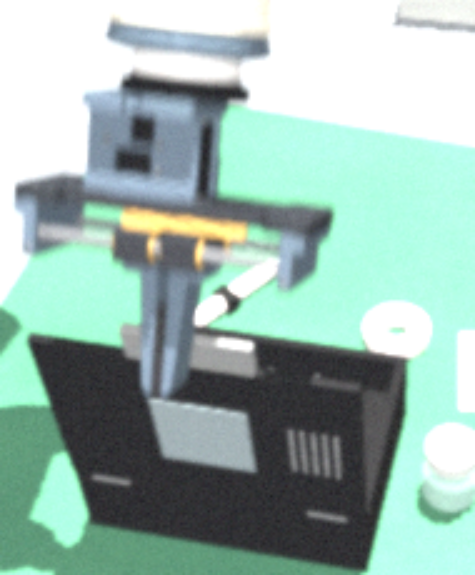

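The picture shows the finger behind the lid at the tab, with its tip at crop (165,390), and a small gap to the lid. I'll tip it slowly forward.

send_rows:
  series: [0,0,0,0.0035,0,-0.002,-1,0,0,0,0.007,0,-0.004,-1,0,0,0,0.0105,0,-0.006,-1,0,0,0,0.014,0,-0.008,-1,0,0,0,0.0175,0,-0.01,-1]

```text
time_s: 4.88
tool_pos: [0.5435, -0.1767, 0.2567]
tcp_rot: [0.65, 0.698, -0.204, 0.221]
contact_force: [0.7, -0.1, 3.1]
finger_gap: 0.006
gripper_force: 1.0
```

send_rows:
  series: [0,0,0,0.0035,0,-0.002,-1,0,0,0,0.007,0,-0.004,-1,0,0,0,0.0105,0,-0.006,-1,0,0,0,0.014,0,-0.008,-1,0,0,0,0.0175,0,-0.01,-1]

```text
time_s: 5.3
tool_pos: [0.5416, -0.1572, 0.2537]
tcp_rot: [0.65, 0.698, -0.204, 0.221]
contact_force: [0.0, -0.3, 2.1]
finger_gap: 0.003
gripper_force: 0.5
```

send_rows:
  series: [0,0,0,0.0035,0,-0.002,-1,0,0,0,0.007,0,-0.004,-1,0,0,0,0.0105,0,-0.006,-1,0,0,0,0.014,0,-0.008,-1,0,0,0,0.0175,0,-0.01,-1]

```text
time_s: 5.72
tool_pos: [0.5401, -0.1372, 0.2518]
tcp_rot: [0.65, 0.698, -0.205, 0.221]
contact_force: [0.5, -1.0, -0.4]
finger_gap: 0.006
gripper_force: 0.1
```

```bash
python3 st.py
python3 - <<'E'
from rig import optics
import cv2,numpy as np
g=optics.grab_frame("side")["color"]
a=g[60:290,140:330]
a=cv2.resize(cv2.convertScaleAbs(a,alpha=1.6,beta=15),None,fx=2.5,fy=2.5)
t=optics.grab_frame("top")["color"][165:310,240:400]
t=cv2.resize(cv2.convertScaleAbs(t,alpha=1.8,beta=20),(320,290))
c=np.zeros((575,800,3),np.uint8); c[:,:475]=a; c[:290,480:]=t; cv2.imwrite("pics/s4.png",c)
E
```

```text
5.7167 [ 0.01  0.39  1.61 -0.67  1.18  0.21] [ 0.0758 -0.0006  0.2518] [ 0.04  0.01 -0.09] [ 0.54 -1.01 -0.36]
```

View pics/s4.png

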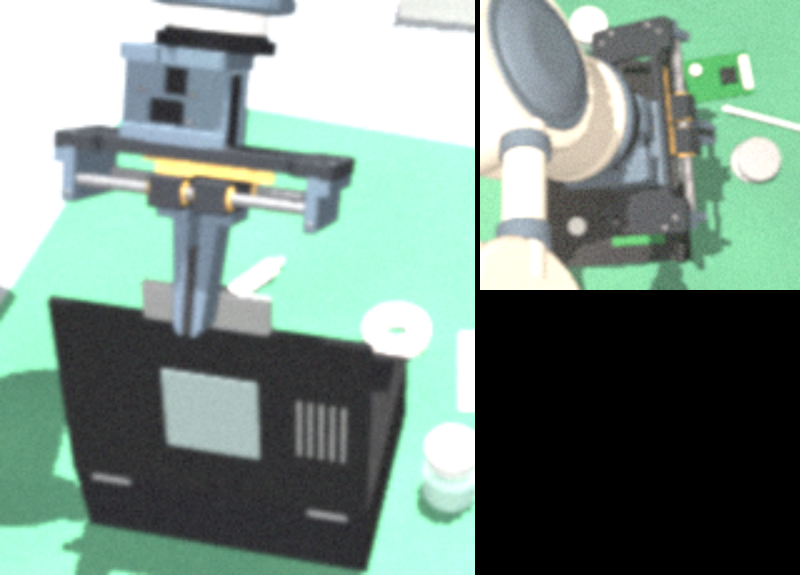

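Run:
```python
from h import *
from scipy.optimize import least_squares
Q=lambda a,b:np.array((140+a/2.5,60+b/2.5))
obs=[(Q(52,298),.16,-.115,.008),(Q(391,345),.16,.115,.008),(Q(145,282),.186,-.045,0),(Q(270,298),.186,.045,0)]
for u,r,y,n in obs:
    f=lambda t:proj(SIDE,world(PL,lid(t[0],r,y,n)))-u
    q=least_squares(f,[1.4]); print(q.x,q.fun)
```

```text
[1.34496667] [-2.39597175 -1.64775831]
[1.32433137] [-7.47131653 -2.55420836]
[1.40198819] [-2.5967992  -1.54316766]
[1.40473413] [-0.75292547 -0.33800456]
```

The picture shows the lid tipped to about 1.38 rad, with the tab at crop (143–270, 283–330) and the finger still behind it. One more push, then straight to the catch pose.

send_rows:
  series: [0,0,0,0.0035,0,-0.002,-1,0,0,0,0.007,0,-0.004,-1,0,0,0,0.0105,0,-0.006,-1,0,0,0,0.014,0,-0.008,-1,0,0,0,0.0175,0,-0.01,-1]

```text
time_s: 6.23
tool_pos: [0.5387, -0.1172, 0.25]
tcp_rot: [0.65, 0.698, -0.204, 0.221]
contact_force: [-0.2, -0.2, 0.2]
finger_gap: 0.009
gripper_force: 0.1
```

send_rows:
  series: [0,0,0,-0.003,0,-0.039,-1,0,0,0,0.03,0,-0.058,-1,0,0,0,0.066,0,-0.073,-1,0,0,0,0.103,0,-0.087,-1,0,0,0,0.136,0,-0.069,-1]

```text
time_s: 6.65
tool_pos: [0.5299, 0.0374, 0.2313]
tcp_rot: [0.651, 0.698, -0.201, 0.223]
contact_force: [1.0, 0.0, 0.0]
finger_gap: 0.004
gripper_force: 0.0
```

send_rows:
  series: [0,0,0,0.006,0,0.03,-1,0,0,0,-0.008,0,0.06,-1,0,0,0,-0.008,0,0.06,-1,0,0,0,-0.008,0,0.06,-1]

```text
time_s: 6.98
tool_pos: [0.5304, -0.0086, 0.1831]
tcp_rot: [0.65, 0.697, -0.206, 0.22]
contact_force: [0.3, -0.1, 0.7]
finger_gap: 0.006
gripper_force: 0.0
```

```bash
python3 st.py
python3 - <<'E'
from rig import optics
import cv2,numpy as np
g=optics.grab_frame("side")["color"]
a=g[60:290,140:330]
a=cv2.resize(cv2.convertScaleAbs(a,alpha=1.6,beta=15),None,fx=2.5,fy=2.5)
cv2.imwrite("pics/s5.png",a)
E
```

```text
6.9833 [ 0.25  0.5   1.64 -0.65  1.21  0.48] [-0.0533 -0.001   0.1831] [-0.09  0.04 -0.07] [ 0.27 -0.07  0.74]
```

View pics/s5.png

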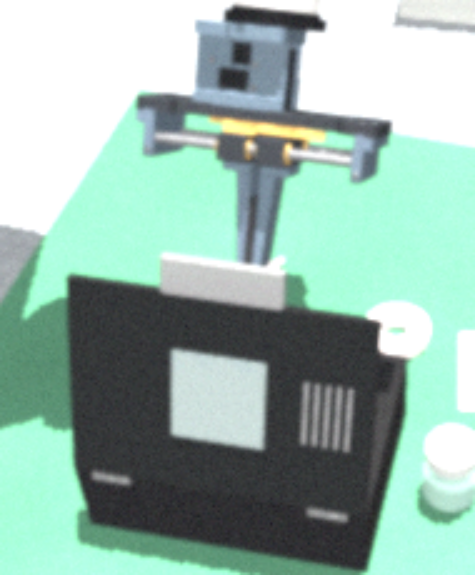

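The lid is falling at about 1.15 rad (tab at crop (160–285, 255–307)), and the finger waits in front of and below it. I'll hold here for the lid to land.

send_rows:
  series: [0,0,0,0,0,0,-1,0,0,0,0,0,0,-1,0,0,0,0,0,0,-1,0,0,0,0,0,0,-1,0,0,0,0,0,0,-1]

```text
time_s: 7.45
tool_pos: [0.5312, -0.0076, 0.1843]
tcp_rot: [0.65, 0.698, -0.204, 0.221]
contact_force: [-0.0, -0.4, 0.4]
finger_gap: 0.005
gripper_force: 0.0
```

send_rows:
  series: [0,0,0,0,0,0,-1,0,0,0,0,0,0,-1,0,0,0,0,0,0,-1,0,0,0,0,0,0,-1,0,0,0,0,0,0,-1]

```text
time_s: 7.87
tool_pos: [0.5311, -0.0079, 0.184]
tcp_rot: [0.65, 0.698, -0.204, 0.221]
contact_force: [0.7, -0.4, 0.4]
finger_gap: 0.008
gripper_force: 0.0
```

```bash
cat > ang.py <<'E'
from h import *
import cv2,sys
from scipy.optimize import least_squares
from rig import optics
def win(im):
    b=cv2.inRange(im,(70,70,60),(255,255,255)); n,l,s,c=cv2.connectedComponentsWithStats(b)
    ok=[(np.hypot(c[i][0]-225,(c[i][1]-222)*.5),i) for i in range(1,n) if 300<s[i][4]<2000 and 190<c[i][0]<250]
    i=min(ok)[1]; return c[i],s[i][4]
f=lambda q,t:proj(SIDE,world(PL,lid(t,q[0],q[1],.008)))
c0,a0=win(cv2.imread("pics/side0.png")); q=least_squares(lambda q:f(q,1.637)-c0,[.1,0]).x
im=optics.grab_frame("side")["color"]; c,a=win(im)
r=least_squares(lambda t:f(q,t[0])-c,[.9]); print("th",r.x,r.fun.round(1),c,a,a0,q)
E
python3 ang.py; python3 st.py
```

```text
th [0.95598704] [-0.8 -0.7] [230.76534789 214.13437926] 1466 864 [0.08348721 0.00151972]
7.9167 [ 0.25  0.5   1.64 -0.65  1.21  0.48] [-0.0539 -0.0002  0.184 ] [ 0.05  0.01 -0.09] [-0.7  -0.24 -0.11]
```

Angle tracking works: th is about 0.96 and still falling. I'll keep holding.

send_rows:
  series: [0,0,0,0,0,0,-1,0,0,0,0,0,0,-1,0,0,0,0,0,0,-1,0,0,0,0,0,0,-1,0,0,0,0,0,0,-1]

```text
time_s: 8.33
tool_pos: [0.5311, -0.0078, 0.184]
tcp_rot: [0.65, 0.698, -0.204, 0.221]
contact_force: [-0.3, 0.2, -1.8]
finger_gap: 0.004
gripper_force: 0.4
```

send_rows:
  series: [0,0,0,0,0,0,-1,0,0,0,0,0,0,-1,0,0,0,0,0,0,-1,0,0,0,0,0,0,-1,0,0,0,0,0,0,-1]

```text
time_s: 8.75
tool_pos: [0.5311, -0.0079, 0.184]
tcp_rot: [0.65, 0.698, -0.204, 0.221]
contact_force: [-0.3, 1.4, -1.3]
finger_gap: 0.008
gripper_force: 0.5
```

```bash
python3 ang.py; python3 st.py
```

```text
th [0.91089825] [-0.9 -0.8] [231.42044685 213.67907921] 1477 864 [0.08348721 0.00151972]
8.8 [ 0.25  0.5   1.64 -0.65  1.21  0.48] [-0.0539 -0.0003  0.184 ] [ 0.05  0.01 -0.09] [-1.31  0.29 -1.57]
```

send_rows:
  series: [0,0,0,0,0,0,-1,0,0,0,0,0,0,-1,0,0,0,0,0,0,-1,0,0,0,0,0,0,-1,0,0,0,0,0,0,-1]

```text
time_s: 9.22
tool_pos: [0.5311, -0.0079, 0.184]
tcp_rot: [0.65, 0.698, -0.204, 0.221]
contact_force: [0.0, 1.0, -1.7]
finger_gap: 0.005
gripper_force: 0.5
```

send_rows:
  series: [0,0,0,0,0,0,-1,0,0,0,0,0,0,-1,0,0,0,0,0,0,-1,0,0,0,0,0,0,-1,0,0,0,0,0,0,-1]

```text
time_s: 9.63
tool_pos: [0.5311, -0.0079, 0.184]
tcp_rot: [0.65, 0.698, -0.204, 0.221]
contact_force: [0.4, 0.7, -1.0]
finger_gap: 0.009
gripper_force: 0.5
```

```bash
python3 ang.py; python3 st.py
```

```text
th [0.90996257] [-0.8 -0.8] [231.41717377 213.65449628] 1479 864 [0.08348721 0.00151972]
9.6833 [ 0.25  0.5   1.64 -0.65  1.21  0.48] [-0.0539 -0.0003  0.184 ] [ 0.05  0.01 -0.09] [ 0.66  0.81 -1.16]
```

The lid is caught and still at about 0.85 rad. I'll work out the lowering arc.

Run:
```python
from h import *
R=R_tool(np.radians(55)); th=[.85,.80,.72,.64,.56,.48,.40,.33,.27,.22,.17,.12,.07,.02,-.03,-.08]
W=[world(PL,lid(t,.186,0,-.008)) for t in th]
for i in range(1,len(th)):
    d=R.inv().apply(W[i]-W[i-1]); print(th[i],(d/5).round(4),d.round(4),(local(W[i])-local(W[0])+[-.0539,0,.184]).round(3))
```

```text
0.8 [0.0018 0.     0.0003] [0.0092 0.     0.0016] [-0.06   0.     0.177]
0.72 [ 0.0029 -0.      0.0007] [ 0.0145 -0.      0.0036] [-0.07   0.     0.166]
0.64 [0.0028 0.     0.0009] [0.0141 0.     0.0047] [-0.079  0.     0.154]
0.56 [0.0027 0.     0.0012] [0.0137 0.     0.0058] [-0.087  0.     0.142]
0.48 [ 0.0026 -0.      0.0014] [ 0.0132 -0.      0.0069] [-0.094 -0.     0.128]
0.4 [0.0025 0.     0.0016] [0.0126 0.     0.0079] [-0.1    0.     0.115]
0.33 [ 0.0021 -0.      0.0016] [ 0.0105 -0.      0.0078] [-0.104  0.     0.102]
0.27 [ 0.0017 -0.      0.0014] [ 0.0085 -0.      0.0072] [-0.107  0.     0.091]
0.22 [0.0014 0.     0.0013] [0.0068 0.     0.0064] [-0.108  0.     0.082]
0.17 [0.0013 0.     0.0013] [0.0064 0.     0.0067] [-0.11   0.     0.073]
0.12 [ 0.0012 -0.      0.0014] [ 0.0061 -0.      0.007 ] [-0.111  0.     0.064]
0.07 [ 0.0011 -0.      0.0015] [ 0.0057 -0.      0.0073] [-0.111  0.     0.055]
0.02 [0.0011 0.     0.0015] [0.0054 0.     0.0076] [-0.111  0.     0.045]
-0.03 [ 0.001  -0.      0.0016] [ 0.005  -0.      0.0079] [-0.111 -0.     0.036]
-0.08 [0.0009 0.     0.0016] [0.0046 0.     0.0081] [-0.11   0.     0.027]
```

send_rows:
  series: [0,0,0,0.002,0,0.0003,-1,0,0,0,0.004,0,0.0006,-1,0,0,0,0.006,0,0.001,-1,0,0,0,0.008,0,0.0013,-1,0,0,0,0.0092,0,0.0016,-1]

```text
time_s: 10.1
tool_pos: [0.5306, -0.001, 0.1772]
tcp_rot: [0.65, 0.698, -0.204, 0.221]
contact_force: [-0.2, 1.1, -0.5]
finger_gap: 0.007
gripper_force: 0.3
```

send_rows:
  series: [0,0,0,0,0,0,-1,0,0,0,0,0,0,-1,0,0,0,0,0,0,-1,0,0,0,0,0,0,-1,0,0,0,0,0,0,-1]

```text
time_s: 10.52
tool_pos: [0.5307, -0.0013, 0.1775]
tcp_rot: [0.65, 0.698, -0.204, 0.221]
contact_force: [-0.1, 1.1, -1.0]
finger_gap: 0.008
gripper_force: 0.6
```

send_rows:
  series: [0,0,0,0,0,0,-1,0,0,0,0,0,0,-1,0,0,0,0,0,0,-1,0,0,0,0,0,0,-1,0,0,0,0,0,0,-1]

```text
time_s: 10.93
tool_pos: [0.5306, -0.0013, 0.1774]
tcp_rot: [0.65, 0.698, -0.204, 0.221]
contact_force: [-1.3, 0.4, -0.7]
finger_gap: 0.009
gripper_force: 0.4
```

send_rows:
  series: [0,0,0,0,0,0,-1,0,0,0,0,0,0,-1,0,0,0,0,0,0,-1,0,0,0,0,0,0,-1,0,0,0,0,0,0,-1]

```text
time_s: 11.35
tool_pos: [0.5306, -0.0013, 0.1774]
tcp_rot: [0.65, 0.698, -0.204, 0.221]
contact_force: [0.7, 1.4, -0.3]
finger_gap: 0.004
gripper_force: 0.4
```

```bash
python3 ang.py; python3 st.py
```

```text
th [0.86565443] [-0.9 -1.1] [232.0458221 213.3490566] 1484 864 [0.08348721 0.00151972]
11.4 [ 0.26  0.51  1.64 -0.65  1.2   0.5 ] [-0.0605 -0.0002  0.1774] [ 0.05  0.01 -0.09] [ 0.15  0.95 -1.09]
```

send_rows:
  series: [0,0,0,0.003,0,0.0007,-1,0,0,0,0.006,0,0.0014,-1,0,0,0,0.009,0,0.002,-1,0,0,0,0.012,0,0.003,-1,0,0,0,0.0145,0,0.0036,-1]

```text
time_s: 11.82
tool_pos: [0.5299, 0.0088, 0.1657]
tcp_rot: [0.65, 0.698, -0.205, 0.221]
contact_force: [-0.8, 0.7, -0.7]
finger_gap: 0.005
gripper_force: 0.3
```

send_rows:
  series: [0,0,0,0.003,0,0.001,-1,0,0,0,0.006,0,0.002,-1,0,0,0,0.009,0,0.003,-1,0,0,0,0.012,0,0.004,-1,0,0,0,0.014,0,0.0047,-1]

```text
time_s: 12.23
tool_pos: [0.5293, 0.0175, 0.1539]
tcp_rot: [0.65, 0.698, -0.204, 0.221]
contact_force: [0.0, 1.5, -0.9]
finger_gap: 0.005
gripper_force: 0.4
```

```bash
python3 ang.py; python3 st.py
```

```text
th [0.68882977] [-0.5 -1.9] [233.71077763 212.95566166] 1466 864 [0.08348721 0.00151972]
12.2833 [ 0.3   0.55  1.64 -0.65  1.18  0.55] [-0.0794 -0.0003  0.1537] [ 0.04  0.01 -0.07] [ 0.36  1.41 -1.79]
```

Held still and now following the finger (measured 0.69, planned 0.64). I'll keep lowering.

send_rows:
  series: [0,0,0,0.0027,0,0.0012,-1,0,0,0,0.0055,0,0.0023,-1,0,0,0,0.0082,0,0.0035,-1,0,0,0,0.011,0,0.0046,-1,0,0,0,0.0137,0,0.0058,-1]

```text
time_s: 12.7
tool_pos: [0.5288, 0.0253, 0.1414]
tcp_rot: [0.65, 0.698, -0.204, 0.221]
contact_force: [0.4, -0.2, -0.3]
finger_gap: 0.001
gripper_force: 0.4
```

send_rows:
  series: [0,0,0,0.0026,0,0.0014,-1,0,0,0,0.0053,0,0.0028,-1,0,0,0,0.0079,0,0.0041,-1,0,0,0,0.0106,0,0.0055,-1,0,0,0,0.0132,0,0.0069,-1]

```text
time_s: 13.12
tool_pos: [0.5283, 0.0321, 0.1281]
tcp_rot: [0.65, 0.698, -0.204, 0.221]
contact_force: [0.4, 0.5, -0.2]
finger_gap: 0.008
gripper_force: 0.5
```

send_rows:
  series: [0,0,0,0.0025,0,0.0016,-1,0,0,0,0.005,0,0.0032,-1,0,0,0,0.0075,0,0.0047,-1,0,0,0,0.01,0,0.0063,-1,0,0,0,0.0126,0,0.0079,-1]

```text
time_s: 13.53
tool_pos: [0.5279, 0.0378, 0.1145]
tcp_rot: [0.65, 0.698, -0.204, 0.221]
contact_force: [0.2, 1.0, -0.4]
finger_gap: 0.009
gripper_force: 0.6
```

send_rows:
  series: [0,0,0,0.0021,0,0.0016,-1,0,0,0,0.0042,0,0.0031,-1,0,0,0,0.0063,0,0.0047,-1,0,0,0,0.0084,0,0.0062,-1,0,0,0,0.0105,0,0.0078,-1]

```text
time_s: 13.95
tool_pos: [0.5277, 0.0419, 0.1021]
tcp_rot: [0.65, 0.698, -0.204, 0.221]
contact_force: [-0.3, 2.0, -0.4]
finger_gap: 0.003
gripper_force: 0.9
```

send_rows:
  series: [0,0,0,0.0017,0,0.0014,-1,0,0,0,0.0034,0,0.0029,-1,0,0,0,0.0051,0,0.0043,-1,0,0,0,0.0068,0,0.0058,-1,0,0,0,0.0085,0,0.0072,-1]

```text
time_s: 14.37
tool_pos: [0.5275, 0.0447, 0.0913]
tcp_rot: [0.65, 0.698, -0.204, 0.221]
contact_force: [-0.3, 2.7, 0.4]
finger_gap: 0.006
gripper_force: 1.2
```

```bash
python3 ang.py; python3 st.py
```

```text
th [0.15338426] [ 1.1 -0.3] [236.93644717 215.93415008] 1306 864 [0.08348721 0.00151972]
14.4167 [ 0.34  0.66  1.66 -0.67  1.11  0.67] [-0.1067 -0.0002  0.091 ] [ 0.04  0.01 -0.08] [ 0.08  2.83 -1.35]
```

send_rows:
  series: [0,0,0,0.0014,0,0.0013,-1,0,0,0,0.0027,0,0.0026,-1,0,0,0,0.0041,0,0.0038,-1,0,0,0,0.0054,0,0.0051,-1,0,0,0,0.0068,0,0.0064,-1]

```text
time_s: 14.83
tool_pos: [0.5274, 0.0466, 0.0822]
tcp_rot: [0.65, 0.698, -0.204, 0.221]
contact_force: [-0.1, 3.6, -0.3]
finger_gap: 0.009
gripper_force: 1.5
```

send_rows:
  series: [0,0,0,0.0013,0,0.0013,-1,0,0,0,0.0026,0,0.0027,-1,0,0,0,0.0038,0,0.004,-1,0,0,0,0.0051,0,0.0054,-1,0,0,0,0.0064,0,0.0067,-1]

```text
time_s: 15.25
tool_pos: [0.5273, 0.048, 0.073]
tcp_rot: [0.65, 0.698, -0.204, 0.221]
contact_force: [-0.4, 4.5, -0.7]
finger_gap: 0.006
gripper_force: 1.8
```

```bash
python3 ang.py; python3 st.py
python3 - <<'E'
from rig import optics
import cv2,numpy as np
a=optics.grab_frame("side")["color"][100:290,140:330]
a=cv2.resize(cv2.convertScaleAbs(a,alpha=1.6,beta=15),None,fx=3,fy=3)
cv2.imwrite("pics/s6.png",a)
E
```

```text
th [0.06559894] [ 1.  -0.2] [237.51973684 217.60115132] 1216 864 [0.08348721 0.00151972]
15.3 [ 0.35  0.69  1.67 -0.68  1.08  0.7 ] [-1.099e-01 -1.000e-04  7.280e-02] [ 0.04  0.01 -0.08] [ 0.19  4.52 -2.32]
```

View pics/s6.png

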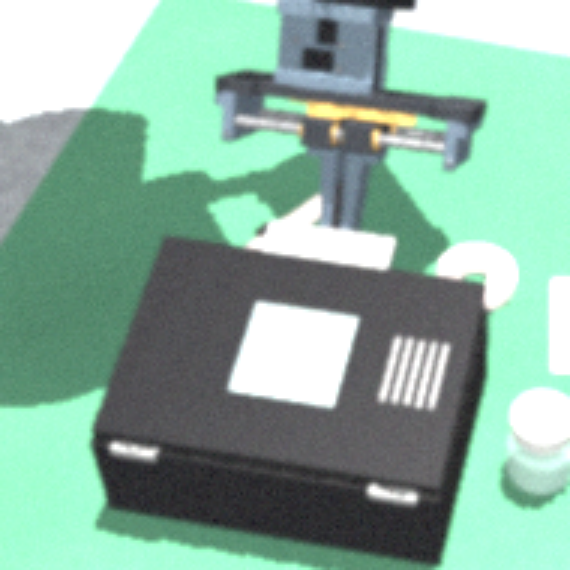

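Run:
```python
from h import *
Q=lambda a,b:np.array((140+a/3,100+b/3))
print(Q(166,237),Q(486,284),"tab",Q(395,236),Q(265,226))
for t in(0,.05,.1,.15,.2,.25): print(t,*[proj(SIDE,world(PL,lid(t,r,y,n))).round(1) for r,y,n in((.16,-.115,.008),(.16,.115,.008),(.186,.045,0),(.186,-.045,0))])
```

```text
[195.33333333 179.        ] [302.         194.66666667] tab [271.66666667 178.66666667] [228.33333333 175.33333333]
0 [195.1 183.4] [302. 199.] [271.7 187.8] [230.7 181.9]
0.05 [194.5 180.9] [302.  196.6] [271.5 184.9] [230.2 179. ]
0.1 [193.8 178.6] [302.  194.4] [271.3 182.1] [229.7 176.1]
0.15 [193.  176.5] [301.9 192.2] [271.  179.4] [229.2 173.4]
0.2 [192.1 174.4] [301.8 190.2] [270.7 176.8] [228.5 170.8]
0.25 [191.2 172.5] [301.6 188.3] [270.3 174.4] [227.8 168.4]
```

The picture shows the lid nearly shut at about 0.13 rad, with the tab still on the finger. The sideways force is growing, so I'll ease the finger slightly forward while I lower.

send_rows:
  series: [0,0,0,0.0009,0,-0.0001,-1,0,0,0,0.0018,0,-0.0003,-1,0,0,0,0.0026,0,-0.0004,-1,0,0,0,0.0035,0,-0.0006,-1,0,0,0,0.0044,0,-0.0007,-1]

```text
time_s: 15.77
tool_pos: [0.527, 0.0519, 0.0713]
tcp_rot: [0.65, 0.698, -0.205, 0.221]
contact_force: [-0.6, 1.0, -1.5]
finger_gap: 0.006
gripper_force: 0.4
```

```bash
python3 ang.py; python3 st.py
```

```text
th [0.03372192] [ 1.  -0.2] [237.68828981 218.28390901] 1187 864 [0.08348721 0.00151972]
15.8167 [ 0.36  0.69  1.67 -0.67  1.08  0.7 ] [-1.14e-01 -1.00e-04  7.12e-02] [ 0.05  0.02 -0.09] [ 0.01  1.04 -0.8 ]
```

send_rows:
  series: [0,0,0,0.001,0,0.0008,-1,0,0,0,0.002,0,0.0016,-1,0,0,0,0.003,0,0.0024,-1,0,0,0,0.004,0,0.0032,-1,0,0,0,0.005,0,0.004,-1]

```text
time_s: 16.23
tool_pos: [0.5269, 0.0538, 0.065]
tcp_rot: [0.65, 0.698, -0.204, 0.221]
contact_force: [-1.0, -0.7, -1.2]
finger_gap: 0.006
gripper_force: 0.4
```

```bash
python3 ang.py; python3 st.py
```

```text
th [-0.005148] [ 0.9 -0.2] [237.88013998 219.16360455] 1143 864 [0.08348721 0.00151972]
16.2833 [ 0.36  0.7   1.67 -0.68  1.08  0.71] [-1.157e-01 -1.000e-04  6.480e-02] [ 0.04  0.01 -0.08] [-0.1   0.95 -1.76]
```

send_rows:
  series: [0,0,0,0.001,0,0.001,-1,0,0,0,0.002,0,0.002,-1,0,0,0,0.003,0,0.003,-1,0,0,0,0.004,0,0.004,-1,0,0,0,0.005,0,0.005,-1]

```text
time_s: 16.7
tool_pos: [0.5268, 0.055, 0.058]
tcp_rot: [0.65, 0.698, -0.205, 0.221]
contact_force: [-0.2, 1.1, -1.1]
finger_gap: 0.004
gripper_force: 0.4
```

```bash
python3 ang.py; python3 st.py
```

```text
th [-0.04477459] [ 0.9 -0.1] [238.12682482 220.10127737] 1096 864 [0.08348721 0.00151972]
16.75 [ 0.36  0.72  1.67 -0.68  1.07  0.72] [-1.17e-01 -1.00e-04  5.78e-02] [ 0.04  0.01 -0.08] [ 0.56  0.65 -1.87]
```

send_rows:
  series: [0,0,0,0.001,0,0.001,-1,0,0,0,0.002,0,0.002,-1,0,0,0,0.003,0,0.003,-1,0,0,0,0.004,0,0.004,-1,0,0,0,0.005,0,0.005,-1]

```text
time_s: 17.17
tool_pos: [0.5267, 0.0562, 0.0511]
tcp_rot: [0.65, 0.698, -0.205, 0.221]
contact_force: [-0.7, 0.3, -0.4]
finger_gap: 0.01
gripper_force: 0.0
```

```bash
python3 ang.py; python3 st.py
```

```text
th [0.92846671] [-7.8 -7.3] [238.140625   220.38694853] 1088 864 [0.08348721 0.00151972]
17.2167 [ 0.36  0.73  1.67 -0.68  1.06  0.73] [-0.1181 -0.      0.0509] [ 0.04  0.02 -0.08] [-0.22  0.35 -0.65]
```

send_rows:
  series: [0,0,0,0.001,0,0.001,-1,0,0,0,0.002,0,0.002,-1,0,0,0,0.003,0,0.003,-1,0,0,0,0.004,0,0.004,-1,0,0,0,0.005,0,0.005,-1]

```text
time_s: 17.63
tool_pos: [0.5267, 0.0574, 0.0441]
tcp_rot: [0.65, 0.698, -0.204, 0.221]
contact_force: [0.4, 0.3, 0.4]
finger_gap: 0.008
gripper_force: 0.0
```

```bash
python3 ang.py; python3 st.py
```

```text
th [0.93128641] [-7.8 -7.3] [238.10608856 220.36715867] 1084 864 [0.08348721 0.00151972]
17.6833 [ 0.36  0.74  1.67 -0.69  1.05  0.74] [-1.194e-01 -1.000e-04  4.390e-02] [ 0.04  0.01 -0.08] [-0.14  0.01 -0.77]
```

The window centroid has stopped moving and the contact force is zero, so the lid is shut. I'll retreat forward, then up.

send_rows:
  series: [0,0,0,0.008,0,-0.006,-1,0,0,0,0.016,0,-0.012,-1,0,0,0,0.025,0,-0.017,-1,0,0,0,0.033,0,-0.023,-1,0,0,0,0.041,0,-0.029,-1]

```text
time_s: 18.1
tool_pos: [0.523, 0.109, 0.0445]
tcp_rot: [0.65, 0.698, -0.204, 0.221]
contact_force: [0.2, 0.0, 0.5]
finger_gap: 0.003
gripper_force: 0.0
```

send_rows:
  series: [0,0,0,-0.01,0,-0.028,-1,0,0,0,-0.02,0,-0.056,-1,0,0,0,-0.03,0,-0.084,-1,0,0,0,-0.04,0,-0.112,-1,0,0,0,-0.05,0,-0.14,-1]

```text
time_s: 18.52
tool_pos: [0.5196, 0.1481, 0.1893]
tcp_rot: [0.65, 0.698, -0.204, 0.22]
contact_force: [1.1, -0.4, -0.3]
finger_gap: 0.003
gripper_force: 0.0
```

send_rows:
  series: [0,0,0,0,0,0,-1,0,0,0,0,0,0,-1,0,0,0,0,0,0,-1,0,0,0,0,0,0,-1,0,0,0,0,0,0,-1]

```text
time_s: 18.93
tool_pos: [0.5196, 0.1465, 0.1868]
tcp_rot: [0.65, 0.698, -0.205, 0.22]
contact_force: [-0.4, 1.2, 0.2]
finger_gap: 0.008
gripper_force: 0.0
```

```bash
python3 ang.py; python3 st.py
python3 - <<'E'
from rig import optics
import cv2,numpy as np
s=optics.grab_frame("side")["color"][130:400,140:350]; t=optics.grab_frame("top")["color"][150:310,200:450]
f=lambda a,w,h:cv2.resize(cv2.convertScaleAbs(a,alpha=1.6,beta=15),(w,h))
c=np.zeros((540,800,3),np.uint8); c[:,:420]=f(s,420,540); c[:243,420:]=f(t,380,243); cv2.imwrite("pics/end.png",c)
E
```

```text
th [0.9315249] [-7.8 -7.3] [238.1124424  220.37419355] 1085 864 [0.08348721 0.00151972]
18.9833 [ 0.51  0.57  1.48 -0.56  1.41  0.62] [-0.2087 -0.0006  0.1869] [-0.03  0.05 -0.05] [0.39 0.38 0.91]
```

View pics/end.png

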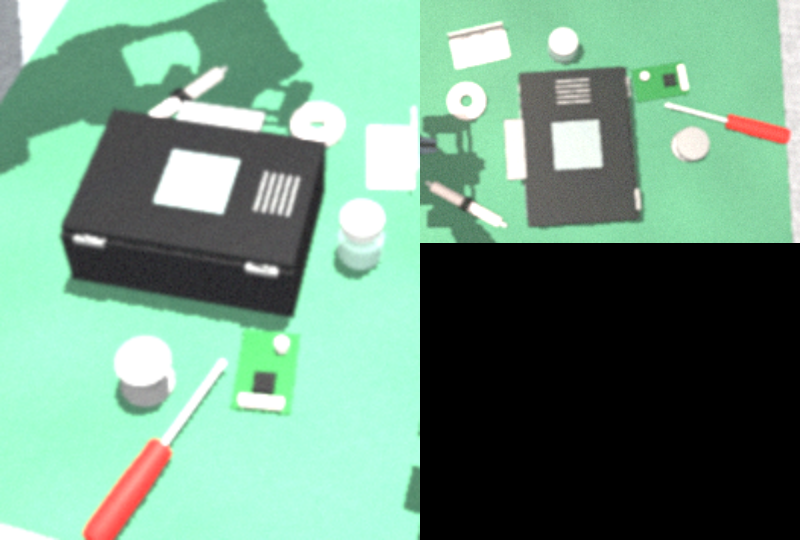

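The final picture shows the lid flat on the box with the tab out at the front. The bystanders are in place and the gripper is clear.

```bash
python3 -c "
from rig import arm; print(arm.sign_off())"
```

```text
the job is handed in; nothing more can be done
None
```

The lid was tipped from behind, caught on the outside of the shut fingers at about 0.85 rad and held still, then lowered slowly until fully shut; the arm finished clear, nothing else looked moved, and the job was handed in at about 19 s.

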